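# Pack the sailing ship kit into its tin

### The arm

A 6-joint arm with a two-finger parallel gripper is mounted at the origin on the work surface. World frame = base frame: x ahead of the robot, y to its left, z up, the work surface at z = 0. Lengths are in mm, angles in rad, forces in N, time in s.
With the tool pointing down it reaches from about 275 to 750 mm from the base axis. Payload 10.2 kg.
Tool frame: the origin (TCP) lies at the very end of the fingers, on their centre line; the grasp point (between the pads) lies 19 mm behind it; x points along the fingers, z is the direction in which the jaws open and shut, and the axes are right-handed (so a half turn about x gives the same grasp; the last joint's range is limited). The gripper opens to 85 mm and grips with 20 to 120 N. Pads are 22 mm wide; open, the fingers measure 114 mm over their backs; the gripper's body (76 mm by 85 mm) begins 54 mm behind the grasp point. The pads swing forward as they close: fully open they stand 13 mm farther back than shut.
Start: joints at [0.935, 0.313, 1.498, -0, 1.331, -0.223], TCP at [210.63, 480.901, 231.294] pointing down, gripper open.
Joint ranges: [-2.94, 2.94], [-0.97, 2.17], [0.19, 2.56], [-1.23, 4.37], [0.02, 3.11], [-2.88, 2.88]. Speed limits (rad/s): [2.39, 2.39, 3.01, 3.14, 3.14, 3.14].

### API

Orientations are given as a unit quaternion [w, x, y, z].
In Python, from rig import sense, vision, job gives the robot as it stands. The module is installed in compiled form; this text tells all that it offers.
- The arm moves only by the shell command python3 -m pendant 'ROWS' [FORCE]. ROWS is JSON, a list of rows, each a list of 7 numbers: the turn, a rotation vector about the tool's x, y, z in rad, then the shift along the tool's x, y, z in cm, then the opening, from 0 (shut) to 1 (fully open). A call has exactly 5 rows; each row is the pose to reach, as a shift and turn from the pose commanded when the call began, along the tool's axes at that moment; what a row does not reach only later rows make up. A row lasts 1/8 s, in which the tool goes at most 62.5 mm and 10.7 degrees, less where a joint would pass 70% of its speed; a pose out of reach is approached as far as the arm can. A call with a gripper value outside its range is refused whole. The fingers move at their own pace and stop on an object; FORCE is the grip in N (left out, the last holds). Time passes only in rows, so rows that repeat a pose let the fingers close, or fill a call up. It gives the time, the measured TCP pose, the force and the opening at its end, in the units of the state.
- sense(): the state, without advancing time (a new reading comes with each control period).
- vision.capture(name): name is "scene" or "top"; returns the picture (400x640x3 uint8, red, green, blue); there is no depth.
- vision.calibration(name): a dict with "K" (3x3 intrinsics, pixels), "extrinsics" (4x4, takes a point from camera to world coordinates). Camera axes: x right, y up, looking along -z (the intrinsics and any distortion apply to the point x, -y, -z); pixel columns grow to the right and rows downward; lengths in mm; the calibration is good to about 2 mm. A picture is of the moment at which its call begins. calibration takes no time and is no camera call.
- job.finish_job(): hands the job in, once; it reports no verdict.
The state is a dict: "time_s": time; "joints": joint angles; "dq": joint speeds; "tau": joint torques, N m; "eef_pos": TCP position; "ee_rot": TCP orientation; "force": force on the tool from outside, world axes, zero at the start; "wrist_torque": the same for the moment, N m; "grip_width": opening from 0.0 (shut) to 1.0 (fully open).
Only numpy, scipy, OpenCV 4.12 (cv2) and the standard library are available. Lean on these libraries where they do the work, as an engineer would, in place of code of your own. Each camera call takes 0.05 s, during which the arm holds its last target.

### The job

Pack the sailing ship's three parts into the open tin, each flat and right way up as it lies now, lengthwise along the middle of its own insert, either way round: the pointed hull between the two end chocks, the mast with the crosspiece down in the notches of the two saddles, and the two-armed anchor with the crossbar among the four corner pegs. Set each part down rather than dropping it, and leave the look-alikes (the square-ended barge, the plain rod and the one-armed miscast anchor) where they lie.

Things in the scene. Friction and masses are not known exactly. Their poses are not given: they have to be found in the camera images.
- hull_c (a point): White plastic sailing ship hull, loose, 110 long x 36 wide x 30 mm high (stern board 34), pointed bow at +x, square stern at -x, deck with a dark mast hole; flat bottom, flat upright sides from 55 mm behind to 18 mm ahead of the origin. Origin: its centre, half-way up; x along its length, z up. Grasp across the 36 mm width. About 45 g.
- barge_c (a point): Look-alike to leave: white plastic barge hull, loose, 110 x 36 x 30 mm, square at both ends, open inside with two thwarts. Origin: its centre, half-way up; x along its length, z up. 
- mast_c (a point): Brown plastic mast, loose, lying flat: a rod 12 mm thick and 120 mm long with one crosspiece (yard, 8 mm thick, 54 mm long along y, its underside level with the rod's) 28 mm from the origin towards +x. Origin: its centre, half-way up; x along its length, z up. Origin 6 mm above its underside. Grasp across the rod at the origin. About 25 g.
- spar_c (a point): Look-alike to leave: plain brown plastic rod, loose, 12 mm thick, 120 mm long, no crosspiece. Origin: its centre, half-way up; x along its length, z up. 
- anchor_c (a point): Silver metal anchor casting, loose, lying flat, 10 mm thick, 80 mm long: shank 10 mm wide, two arms at the -x end (52 mm across the tips, reaching no nearer the origin than x = -16 mm), a 44 mm crossbar at x = +26 mm, a small ring at the +x end. Origin: its centre, half-way up; x along its length, z up. Origin 5 mm above its underside, on the shank; grasp across the shank there. About 70 g.
- miscast_c (a point): Look-alike to leave: silver miscast anchor, loose, 10 mm thick, 80 mm long, the same shank and ring but only one arm (at +y) and no crossbar. Origin: its centre, half-way up; x along its length, z up. 
- hull_bay_top (a point): Fixed dark grey slab with pale fittings in the tin, 150 x 82 mm, one of three side by side 84 mm apart in changing order. Point: centre of its flat top, 18 mm above the desk; x along its length, z up. The hull's: two chocks only, 6 mm thick, 44 mm wide and 10 mm high, one at each end, 136 mm clear between them.
- mast_bay_top (a point): Fixed dark grey slab with pale fittings in the tin, 150 x 82 mm, one of three side by side 84 mm apart in changing order. Point: centre of its flat top, 18 mm above the desk; x along its length, z up. The mast's: two saddles at x = +-46 mm, 6 mm thick, 40 mm wide, each with a notch 30 mm wide, seat 10 mm and horns 18 mm above the slab's top. The rod rests on both seats, crosspiece between the saddles.
- anchor_bay_top (a point): Fixed dark grey slab with pale fittings in the tin, 150 x 82 mm, one of three side by side 84 mm apart in changing order. Point: centre of its flat top, 18 mm above the desk; x along its length, z up. The anchor's: four round pegs 8 mm thick and 8 mm high at the corners, 53 mm either side of the centre along x and 36 mm along y; the slab between them is bare.
- tin: Fixed, shallow, dented grey tin case, open: 158 x 260 mm (x, y), 2 mm walls, rim 22 mm above the desk (4 mm above the inserts' tops). Origin: centre of the case's underside; z up. Its lid is laid back flat on the desk beyond it (+x side), 12 mm high.
Mind the look-alikes: they are no part of the job. Several things look just like the part that bears mast_c: the one meant starts farthest from the robot's base. What is shaped like the part that bears anchor_c but blue is not meant.

How it is judged:
By the outcome, as a careful person would: the job done as asked, in the order asked, and still so for the second after the job is handed in, with the robot touching nothing.
It also fails if it takes over 83 s, if anything falls off the work surface, if the arm or the gripper's body presses on something with over 40 N, if the wrist force passes 120 N, or if a joint passes its speed limit or range.

## Working session

There is one attempt and no reset: what is moved stays moved. The work goes in short steps, Python scripts to look and compute and a shell command to move; the robot and the scene stay as the last step left them, time stands still between calls to the robot, and variables do not carry over. Pictures are saved under pics/ and viewed, and the job is handed in when it is done.

```bash
mkdir -p pics; cat > h.py <<'E'
import numpy as np, cv2
from rig import sense, vision, job
def cal(n):
    c=vision.calibration(n); return np.array(c["K"]),np.array(c["extrinsics"]),c
E
python3 - <<'E'
from h import *
s=sense()
for k,v in s.items(): print(k,np.round(v,4))
for n in("scene","top"):
    im=vision.capture(n); cv2.imwrite(f"pics/{n}0.png",im[:,:,::-1])
    K,E,c=cal(n); print(n,c.keys(),np.round(K,2).tolist(),np.round(E,4).tolist(), [c[k] for k in c if k not in("K","extrinsics")])
E
```

```text
time_s 0.0
joints [ 0.9346  0.3134  1.4984  0.      1.331  -0.2234]
dq [-0.0016  0.001   0.0002  0.0009 -0.0013  0.0014]
tau [ 5.00000e-04 -4.12259e+01 -2.59747e+01 -2.00000e-04  4.00000e-03
 -0.00000e+00]
eef_pos [210.4703 480.689  230.7395]
ee_rot [ 0.5914 -0.3871  0.5923  0.3868]
force [-0.9827  0.4114  0.2357]
wrist_torque [0.0079 0.0006 0.001 ]
grip_width 0.9994
scene dict_keys(['K', 'extrinsics']) [[499.85, 0.0, 316.24], [0.0, 499.85, 197.68], [0.0, 0.0, 1.0]] [[0.557, -0.5434, 0.628, 1326.9578], [0.8303, 0.3451, -0.4377, -650.2319], [0.0211, 0.7652, 0.6434, 938.7188], [0.0, 0.0, 0.0, 1.0]] []
top dict_keys(['K', 'extrinsics']) [[489.85, 0.0, 308.92], [0.0, 489.85, 199.91], [0.0, 0.0, 1.0]] [[-0.0028, 0.9966, -0.0822, 353.5065], [-0.9999, -0.0039, -0.0135, -48.5649], [-0.0137, 0.0822, 0.9965, 1258.2914], [0.0, 0.0, 0.0, 1.0]] []
```

View pics/scene0.png

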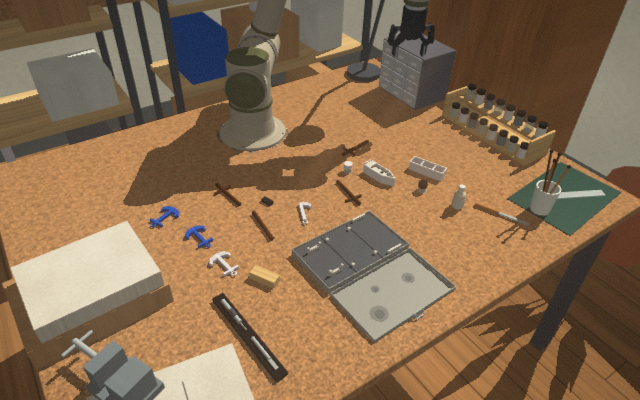

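View pics/top0.png

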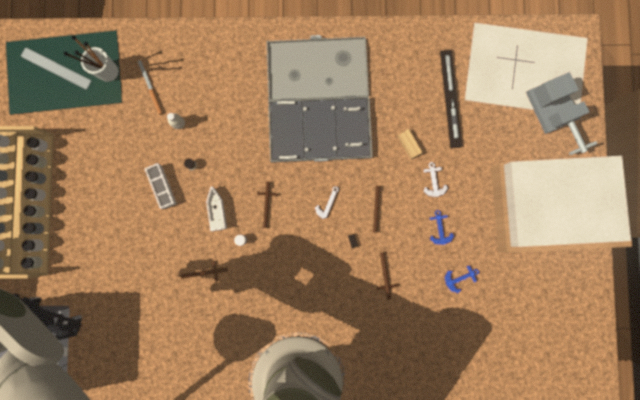

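```bash
python3 - <<'E'
import cv2
im=cv2.imread("pics/top0.png")
cv2.imwrite("pics/c1.png",cv2.resize(im[90:290,140:340],None,fx=3,fy=3,interpolation=cv2.INTER_CUBIC))
cv2.imwrite("pics/c2.png",cv2.resize(im[90:300,300:490],None,fx=2.8,fy=2.8,interpolation=cv2.INTER_CUBIC))
cv2.imwrite("pics/c3.png",cv2.resize(im[90:170,260:380],None,fx=6,fy=6,interpolation=cv2.INTER_CUBIC))
im=cv2.imread("pics/scene0.png")
cv2.imwrite("pics/c4.png",cv2.resize(im[130:300,200:460],None,fx=3,fy=3,interpolation=cv2.INTER_CUBIC))
E
```

```text
(no output)
```

View pics/c1.png

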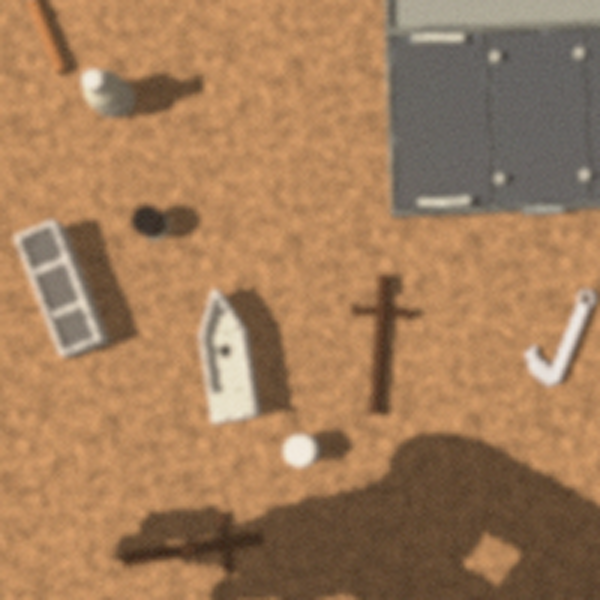

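View pics/c2.png

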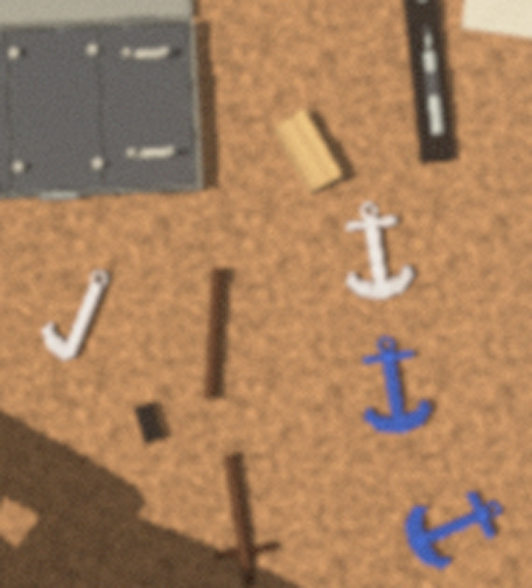

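View pics/c3.png

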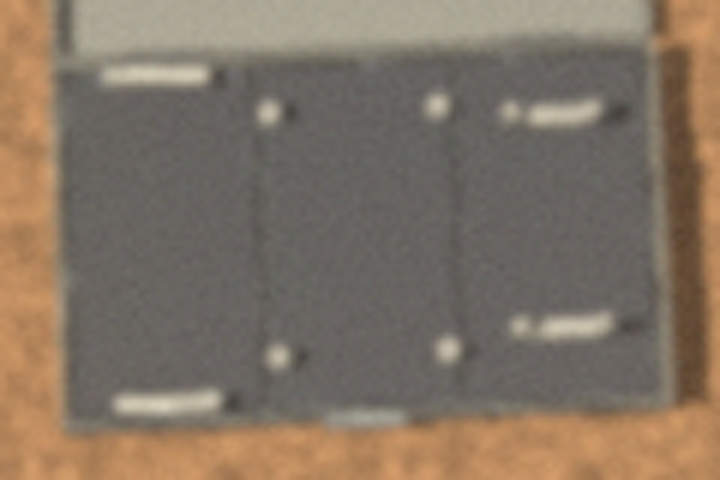

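View pics/c4.png

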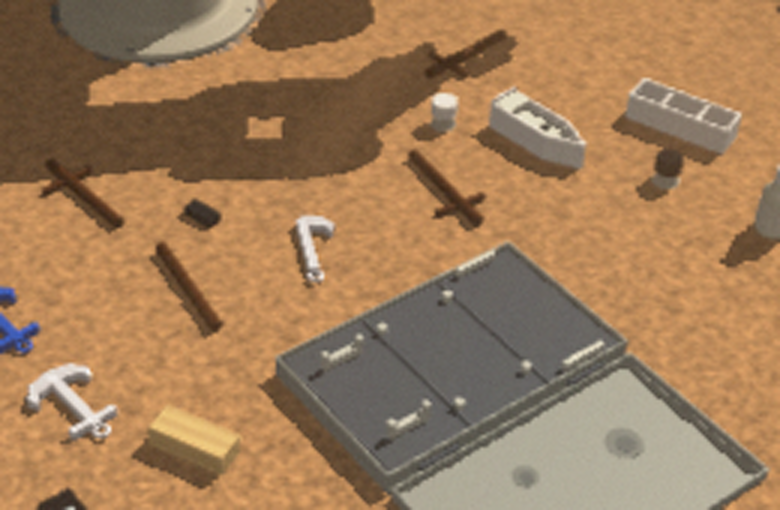

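```bash
cat >> h.py <<'E'
def ray(n,u,v):
    K,E,_=cal(n)
    d=np.array([(u-K[0,2])/K[0,0],-(v-K[1,2])/K[1,1],-1.0])
    return E[:3,3],E[:3,:3]@d
def onplane(n,u,v,z):
    o,d=ray(n,u,v); return o+d*(z-o[2])/d[2]
def proj(n,p):
    K,E,_=cal(n); c=E[:3,:3].T@(np.asarray(p,float)-E[:3,3])
    return np.array([K[0,0]*c[0]/-c[2]+K[0,2],K[1,1]*-c[1]/-c[2]+K[1,2]])
def tri(a,b):
    """midpoint of top pixel a and scene pixel b; gap"""
    o1,d1=ray("top",*a);o2,d2=ray("scene",*b);d1=d1/np.linalg.norm(d1);d2=d2/np.linalg.norm(d2)
    t=np.linalg.lstsq(np.c_[d1,-d2],o2-o1,rcond=None)[0]
    p,q=o1+t[0]*d1,o2+t[1]*d2; return (p+q)/2,np.linalg.norm(p-q)
E
python3 - <<'E'
from h import *
def ms(im):
    hsv=cv2.cvtColor(im,cv2.COLOR_BGR2HSV); H,S,V=cv2.split(hsv)
    return {"white":((S<60)&(V>150)).astype(np.uint8),"dark":((V<100)&(S>60)).astype(np.uint8)}
for n in("top","scene"):
    im=cv2.imread(f"pics/{n}0.png")
    im=cv2.resize(im,None,fx=4,fy=4,interpolation=cv2.INTER_CUBIC)
    R={"top":(140,90,480,300),"scene":(195,140,470,300)}[n]
    for k,m in ms(im).items():
        cs,_=cv2.findContours(m,cv2.RETR_EXTERNAL,cv2.CHAIN_APPROX_NONE)
        for c in cs:
            a=cv2.contourArea(c)/16
            (x,y),(w,h),t=cv2.minAreaRect(c); p=lambda q:((np.array(q)+.5)/4-.5)
            x,y=p((x,y));
            if a<15 or a>900 or not(R[0]<x<R[2] and R[1]<y<R[3]): continue
            print(n,k,"c",np.round((x,y),1),"wh",round(w/4,1),round(h/4,1),"box",np.round([p(b) for b in cv2.boxPoints(((x*4+1.5,y*4+1.5),(w,h),t))],1).tolist(),round(a))
E
```

```text
top white c [239.5 239.8] wh 10.2 10.8 box [[234.10000610351562, 234.60000610351562], [244.89999389648438, 234.60000610351562], [244.89999389648438, 244.89999389648438], [234.10000610351562, 244.89999389648438]] 88
top white c [325.4 200.8] wh 14.2 34.3 box [[312.20001220703125, 213.6999969482422], [325.6000061035156, 182.1999969482422], [338.70001220703125, 187.8000030517578], [325.29998779296875, 219.3000030517578]] 199
top white c [214.8 208.2] wh 43.2 15.3 box [[204.1999969482422, 187.8000030517578], [219.3000030517578, 185.6999969482422], [225.39999389648438, 228.5], [210.3000030517578, 230.60000610351562]] 542
top white c [159.2 185.7] wh 44.0 15.1 box [[144.1999969482422, 167.89999389648438], [158.39999389648438, 162.5], [174.1999969482422, 203.5], [160.10000610351562, 208.89999389648438]] 620
top white c [435.4 179.1] wh 34.0 23.5 box [[423.6000061035156, 162.10000610351562], [447.1000061035156, 162.10000610351562], [447.1000061035156, 196.10000610351562], [423.6000061035156, 196.10000610351562]] 315
top white c [320.5 159.5] wh 2.2 12.2 box [[314.3999938964844, 158.399993896
[... 7268 characters left out ...]
0610351562], [419.20001220703125, 178.5], [427.5, 179.8000030517578], [425.8999938964844, 189.5]] 65
scene dark c [285.8 179.2] wh 12.4 4.9 box [[279.3999938964844, 180.89999389648438], [279.8999938964844, 176.0], [292.29998779296875, 177.5], [291.70001220703125, 182.39999389648438]] 28
scene dark c [304.5 161. ] wh 8.6 8.5 box [[300.1000061035156, 165.10000610351562], [300.3999938964844, 156.60000610351562], [308.8999938964844, 156.89999389648438], [308.70001220703125, 165.39999389648438]] 34
scene dark c [354.5 149. ] wh 12.9 29.6 box [[338.70001220703125, 145.60000610351562], [367.70001220703125, 139.8000030517578], [370.20001220703125, 152.5], [341.20001220703125, 158.3000030517578]] 131
```

```bash
python3 - <<'E'
import cv2,numpy as np
t=cv2.imread("pics/top0.png");s=cv2.imread("pics/scene0.png")
def crop(im,u,v,w,h,f):
    c=cv2.resize(im[v:v+h,u:u+w],None,fx=f,fy=f,interpolation=cv2.INTER_CUBIC)
    for i in range(0,w,10):
        cv2.putText(c,str(u+i),(int((i+.5)*f)-8,8),0,.3,(0,255,255),1);cv2.line(c,(int((i+.5)*f),10),(int((i+.5)*f),16),(0,255,255),1)
    for j in range(0,h,10):
        cv2.putText(c,str(v+j),(0,int((j+.5)*f)+3),0,.3,(0,255,255),1);cv2.line(c,(20,int((j+.5)*f)),(26,int((j+.5)*f)),(0,255,255),1)
    return c
row=lambda a,b:np.hstack([a,b])
cv2.imwrite("pics/d1.png",row(crop(t,195,180,50,60,8),crop(s,350,150,50,60,8)))
cv2.imwrite("pics/d2.png",row(crop(t,245,175,50,60,8),crop(s,325,170,50,60,8)))
cv2.imwrite("pics/d3.png",row(crop(t,412,155,50,50,8),crop(s,200,240,50,50,8)))
cv2.imwrite("pics/d4.png",np.vstack([crop(t,260,90,120,80,6)]))
cv2.imwrite("pics/d5.png",crop(s,288,205,130,90,6))
E
```

```text
(no output)
```

View pics/d1.png

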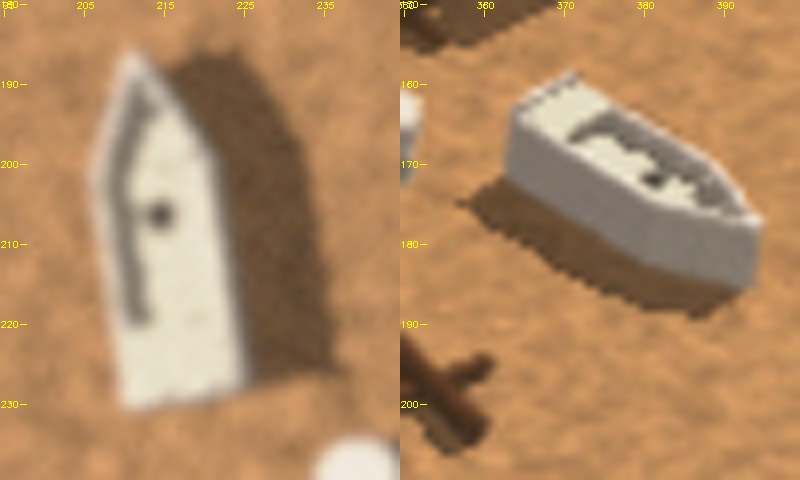

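View pics/d2.png

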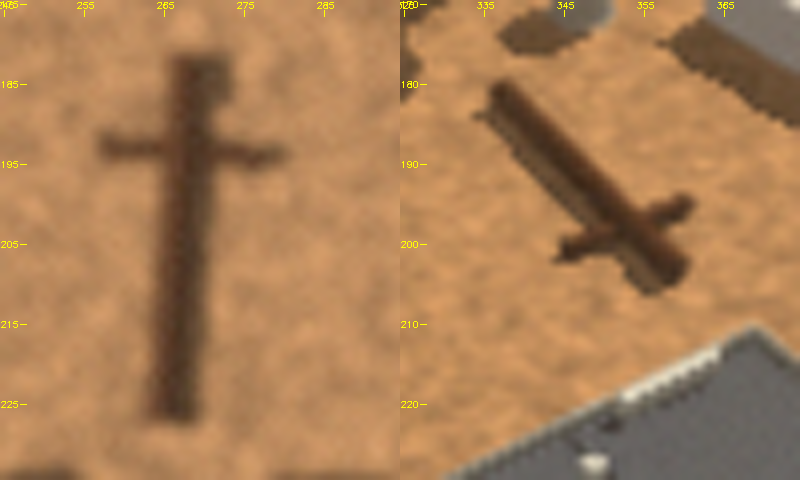

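View pics/d3.png

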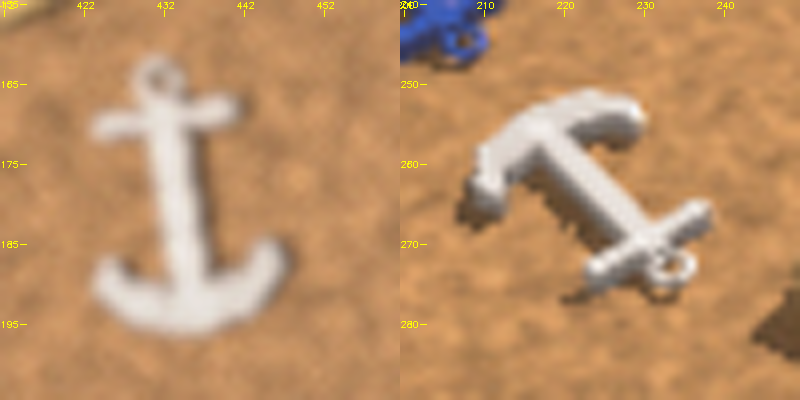

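View pics/d4.png

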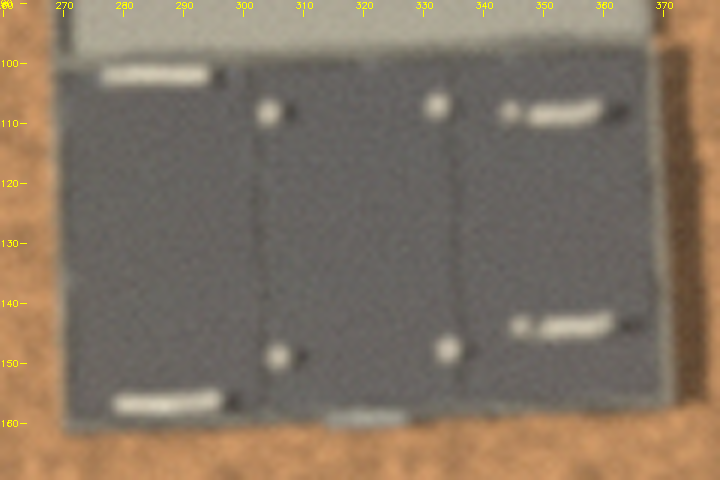

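View pics/d5.png

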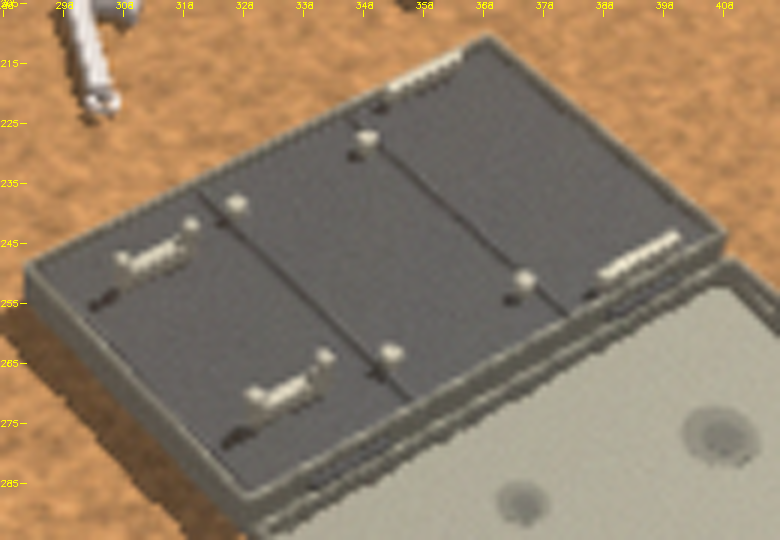

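```bash
python3 - <<'E'
from h import *
P={"hull hole":((214.4,206.2),(381,172)),"hull sternL":((210,230.2),(371.5,159)),"hull sternR":((225,228),(363.7,163)),"bow":((210.8,186.7),(394.5,167)),
"mast tail":((266.2,227),(337.5,180.5)),"mast head":((268.8,182),(358.5,203.5)),"cross":((268,192.8),(353,198.5)),"yardL":((257.3,192.5),(360.5,194.8)),"yardR":((278.5,193.8),(345.2,200.7)),
"anc X":((433,168.5),(231,269)),"ring":((431.2,164),(233.6,272.3)),"crown":((435.7,194),(217.5,255)),"cbL":((424.5,170),(237.3,266)),"cbR":((440.8,167.8),(224.7,273)),
"peg1":((306,149),(348.7,227.5)),"peg2":((334,147.7),(327,238.5)),"peg3":((304,108),(375,251.2)),"peg4":((332,107),(352.8,263.3)),
"chock far":((285.4,101.9),(394.1,247)),"chock near":((287.4,156.8),(358.3,216.7)),
"saddle farL":((344.3,107.7),(341.7,263.8)),"saddle nearL":((346.5,143.8),(319.2,242)),"sfarR":((358.7,107.3),(330.2,270.5)),"snearR":((360.5,143),(307.8,247.7))}
for k,(a,b) in P.items():
    p,g=tri(a,b); print(k,np.round(p,1),round(g,1))
for m in((267.6,204.5),(205,271),(388,273)): print(m,np.hypot(*onplane("top",*m,6)[:2]).round())
E
```

```text
hull hole [439.8 206.6  24.4] 1.9
hull sternL [379.4 215.9  32.6] 0.2
hull sternR [385.4 178.8  35.2] 2.0
bow [486.1 209.1  70.9] 4.3
mast tail [388.4  78.4  11. ] 2.8
mast head [503.6  71.6   6.6] 0.2
cross [475.6  73.5   4.6] 0.4
yardL [476.2 100.6   6.9] 0.8
yardR [473.   46.6   6.6] 0.5
anc X [ 536.  -348.5   12.6] 1.5
ring [ 547.4 -346.     9.8] 1.1
crown [ 471.  -354.7    8. ] 2.0
cbL [ 532.4 -328.7    8.2] 0.6
cbR [ 538.2 -367.7   12. ] 3.5
peg1 [585.  -25.1  26.5] 0.7
peg2 [587.8 -96.8  26.2] 1.5
peg3 [691.  -20.7  26.7] 1.8
peg4 [693.3 -92.5  26.4] 1.9
chock far [707.1  27.5  29. ] 0.3
chock near [565.1  22.2  26.9] 0.7
saddle farL [ 688.  -123.3   38. ] 1.9
saddle nearL [ 595.9 -127.5   36.8] 0.5
sfarR [ 689.5 -159.2   37. ] 0.4
snearR [ 597.5 -162.9   37.3] 0.8
(267.6, 204.5) 452.0
(205, 271) 362.0
(388, 273) 356.0
```

```bash
python3 - <<'E'
from h import *
print(tri((210.8,186.7),(394.8,177)))
o=lambda u,v,z:onplane("top",u,v,z)[:2]
# hull: side-edge points (rim top z=30)
L=[(206.5,203),(209.5,226)];R=[(221.8,201),(225,226)]
for A,z in((L,30),(R,30)):
    a,b=[o(*p,z) for p in A];print(a.round(1),b.round(1),np.arctan2(*(a-b)[::-1]).round(3))
s=(o(210,230.4,34)+o(225,228.2,34))/2; bw=o(210.8,186.5,30);print("stern",s,"bow",bw,np.linalg.norm(bw-s),(s+bw)/2,np.arctan2(*(bw-s)[::-1]))
# mast edges
a=(o(266.2,182.5,12)+o(270.6,182.5,12))/2;b=(o(263.5,227,12)+o(269,227,12))/2;print("mast",a,b,(a+b)/2,np.arctan2(*(a-b)[::-1]))
# anchor shank centre line
a=o(433.2,172,10);b=o(435.3,187,10);print("anch",a,b,np.arctan2(*(a-b)[::-1]),o(435.9,196.3,10),o(431,161.6,10))
E
```

```text
(array([489.27953311, 215.72749783,  33.57718113]), np.float64(1.0000397342382583))
[448.1 226.4] [390.1 218. ] 0.144
[453.  187.8] [390. 179.] 0.139
stern [381.66690037 196.93664812] bow [489.88791073 216.08474397] 109.9019410966896 [435.77740555 206.51069605] 0.17512265112864106
mast [501.55802789  72.02158924] [387.62778396  77.04483234] [444.59290592  74.53321079] -0.04406197779422152
anch [ 526.97194029 -350.13238954] [ 488.33375627 -354.56527974] 0.11422878924770921 [ 464.48532777 -355.51859826] [ 553.88827622 -345.14356102]
```

```bash
cat > go.py <<'E'
import sys
from h import *
from scipy.spatial.transform import Rotation as Ro
def rel(x,y,z,yaw):
    s=sense(); q=s["ee_rot"]; R=Ro.from_quat([q[1],q[2],q[3],q[0]]); p=np.array(s["eef_pos"])
    best=None
    for k in(0,1):
        a=yaw+np.pi/2+k*np.pi
        zx=np.array([np.cos(a),np.sin(a),0]);xx=np.array([0,0,-1.]);T=Ro.from_matrix(np.c_[xx,np.cross(zx,xx),zx])
        r=(R.inv()*T).as_rotvec()
        if best is None or np.linalg.norm(r)<np.linalg.norm(best): best=r
    print("t",round(s["time_s"],2),"pos",p.round(1),"grip",round(s["grip_width"],3),"F",np.round(s["force"],1),"q",np.round(s["joints"],2))
    d=R.inv().apply(np.array([x,y,z])-p)/10
    print("turn",best.round(3),"shift cm",d.round(2),"mm",np.linalg.norm(d*10).round(), "deg",np.degrees(np.linalg.norm(best)).round(1))
rel(*map(float,sys.argv[1:5]))
E
python3 go.py 427.9 204.8 130 0.155
```

```text
t 0.1 pos [210.5 480.7 230.8] grip 1.005 F [ 0.7  0.7 -1.2] q [ 0.93  0.31  1.5   0.    1.33 -0.22]
turn [-0.568 -0.001 -0.001] shift cm [ 10.09 -30.99 -16.54] mm 365.0 deg 32.5
```

```bash
python3 -m pendant '[[-0.1,0,0,1.2,-4,-2.1,0.8],[-0.2,0,0,2.7,-8.5,-4.5,0.8],[-0.3,0,0,4.3,-13.5,-7.2,0.8],[-0.4,0,0,5.9,-18.5,-9.9,0.8],[-0.5,0,0,7.5,-23,-12.3,0.8]]' 20; python3 go.py 427.9 204.8 100 0.155
```

```text
time_s: 0.72
eef_pos: [372.8, 274.3, 155.7]
ee_rot: [0.477, -0.522, 0.477, 0.522]
force: [0.8, 0.4, 0.1]
grip_width: 0.801
t 0.72 pos [372.8 274.3 155.7] grip 0.801 F [0.8 0.4 0.1] q [ 0.38  0.26  1.78 -0.    1.1  -1.28]
turn [-0.065 -0.    -0.   ] shift cm [ 5.57 -4.86 -7.42] mm 105.0 deg 3.7
```

```bash
python3 -m pendant '[[-0.03,0,0,2,-2,-3,0.8],[-0.065,0,0,4.3,-4,-6,0.8],[-0.065,0,0,5.57,-4.86,-7.4,0.8],[-0.065,0,0,5.57,-4.86,-7.4,0.8],[-0.065,0,0,5.57,-4.86,-7.4,0.8]]' 20; python3 go.py 427.9 204.8 5 0.155
python3 - <<'E'
from h import *
a=vision.capture("top")[:,:,::-1];b=vision.capture("scene")[:,:,::-1]
c=np.hstack([cv2.resize(a[150:260,160:290],(390,330),interpolation=2),cv2.resize(b[80:220,300:440],(330,330),interpolation=2)])
cv2.imwrite("pics/e1.png",c)
E
```

```text
time_s: 1.35
eef_pos: [426.5, 207.4, 101.2]
ee_rot: [-0.461, 0.537, -0.46, -0.537]
force: [0.7, -0.4, -0.2]
grip_width: 0.8
t 1.35 pos [426.5 207.4 101.2] grip 0.8 F [ 0.7 -0.4 -0.2] q [ 0.2   0.36  1.81  0.    0.97 -1.52]
turn [-0.002  0.     0.001] shift cm [ 9.62 -0.09 -0.28] mm 96.0 deg 0.1
```

View pics/e1.png

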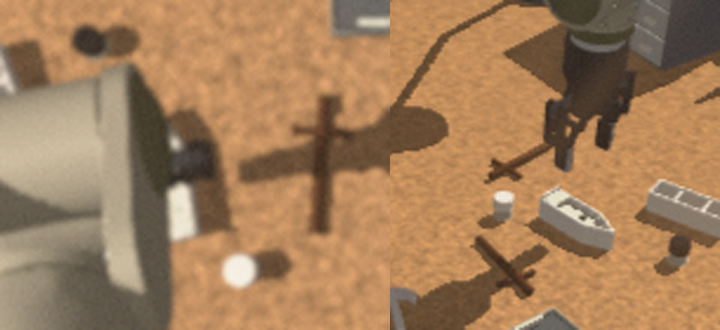

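```bash
python3 - <<'E'
from h import *
for z in(101,106,111): print(z,proj("scene",(426.5,207.4,z)).round(1))
E
python3 -m pendant '[[0,0,0,2.4,-0.09,-0.28,0.8],[0,0,0,5,-0.09,-0.28,0.8],[0,0,0,7.6,-0.09,-0.28,0.8],[0,0,0,9.6,-0.09,-0.28,0.8],[0,0,0,9.6,-0.09,-0.28,0.8]]' 20; python3 go.py 427.9 204.8 5 0.155
```

```text
101 [381.4 148.9]
106 [381.5 147.5]
111 [381.7 146.1]
time_s: 2.08
eef_pos: [427.4, 204.3, 4.2]
ee_rot: [0.46, -0.536, 0.461, 0.537]
force: [0.4, 0.4, 0.5]
grip_width: 0.799
t 2.08 pos [427.4 204.3   4.2] grip 0.799 F [0.4 0.4 0.5] q [ 0.2   0.53  1.88  0.    0.74 -1.53]
turn [-0.002 -0.    -0.002] shift cm [-0.08 -0.06  0.04] mm 1.0 deg 0.2
```

```bash
python3 -m pendant '[[0,0,0,0,0,0,0.55],[0,0,0,0,0,0,0.4],[0,0,0,0,0,0,0.2],[0,0,0,0,0,0,0.2],[0,0,0,0,0,0,0.2]]' 30; python3 go.py 427.9 204.8 70 0.155
```

```text
time_s: 2.7
eef_pos: [428.8, 204.1, 5.7]
ee_rot: [-0.461, 0.537, -0.46, -0.536]
force: [-1.3, 0.4, 7.3]
grip_width: 0.416
t 2.7 pos [428.8 204.1   5.7] grip 0.416 F [-1.3  0.4  7.3] q [ 0.2   0.53  1.87  0.    0.74 -1.53]
turn [-0.003  0.     0.002] shift cm [-6.43  0.06  0.08] mm 64.0 deg 0.2
```

```bash
python3 -m pendant '[[0,0,0,-1,0,0,0.2],[0,0,0,-2.5,0,0,0.2],[0,0,0,-4.5,0,0,0.2],[0,0,0,-6.5,0,0,0.2],[0,0,0,-6.5,0,0,0.2]]' 30; 
python3 - <<'E'
from h import *
b=vision.capture("scene")[:,:,::-1]
cv2.imwrite("pics/e2.png",cv2.resize(b[90:220,310:450],None,fx=5,fy=4.5,interpolation=2))
E
python3 go.py 628.1 24.7 70 0.040
```

```text
time_s: 3.32
eef_pos: [429.0, 204.0, 71.3]
ee_rot: [-0.462, 0.537, -0.46, -0.536]
force: [-0.2, -0.2, -0.6]
grip_width: 0.418
t 3.38 pos [428.4 203.9  70.3] grip 0.416 F [ 0.3 -0.2 -0.7] q [ 0.2   0.41  1.84 -0.    0.89 -1.53]
turn [0.112 0.    0.002] shift cm [  0.05 -17.02 -20.74] mm 268.0 deg 6.4
```

View pics/e2.png

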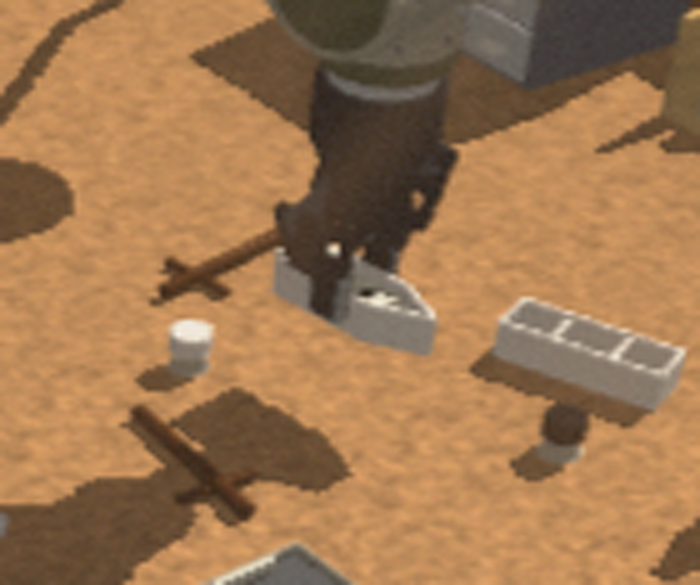

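```bash
python3 -m pendant '[[0.02,0,0,0,-2.2,-2.7,0.2],[0.05,0,0,0,-6,-7.3,0.2],[0.08,0,0,0,-9.8,-12,0.2],[0.112,0,0,0,-13.5,-16.5,0.2],[0.112,0,0,0,-16,-19.6,0.2]]' 30;  python3 go.py 628.1 24.7 45 0.040
python3 - <<'E'
from h import *
print(onplane("scene",396.9,160.2,95.6))
E
```

```text
time_s: 4.0
eef_pos: [617.0, 32.3, 68.5]
ee_rot: [0.49, -0.509, 0.491, 0.51]
force: [-0.3, 0.7, 0.0]
grip_width: 0.414
t 4.0 pos [617.   32.3  68.5] grip 0.414 F [-0.3  0.7  0. ] q [-0.14  0.67  1.38 -0.    1.09 -1.75]
turn [-0.002  0.    -0.001] shift cm [ 2.34 -1.08 -0.81] mm 27.0 deg 0.1
[489.24410765 214.44379949  95.6       ]
```

```bash
python3 -m pendant '[[0,0,0,0.5,-0.5,-0.4,0.2],[0,0,0,1.2,-1.08,-0.81,0.2],[0,0,0,2.0,-1.08,-0.81,0.2],[0,0,0,2.3,-1.08,-0.81,0.2],[0,0,0,2.3,-1.08,-0.81,0.2]]' 30;  python3 go.py 628.1 24.7 24.5 0.040
python3 - <<'E'
from h import *
b=vision.capture("scene")[:,:,::-1]
cv2.imwrite("pics/e3.png",cv2.resize(b[170:290,290:420],None,fx=5,fy=5,interpolation=2))
E
```

```text
time_s: 4.62
eef_pos: [626.7, 27.2, 46.4]
ee_rot: [0.49, -0.51, 0.49, 0.51]
force: [-0.4, -0.1, -0.8]
grip_width: 0.414
t 4.62 pos [626.7  27.2  46.4] grip 0.414 F [-0.4 -0.1 -0.8] q [-0.14  0.72  1.36  0.    1.06 -1.75]
turn [ 0.001  0.    -0.001] shift cm [ 2.19 -0.13 -0.26] mm 22.0 deg 0.1
```

View pics/e3.png

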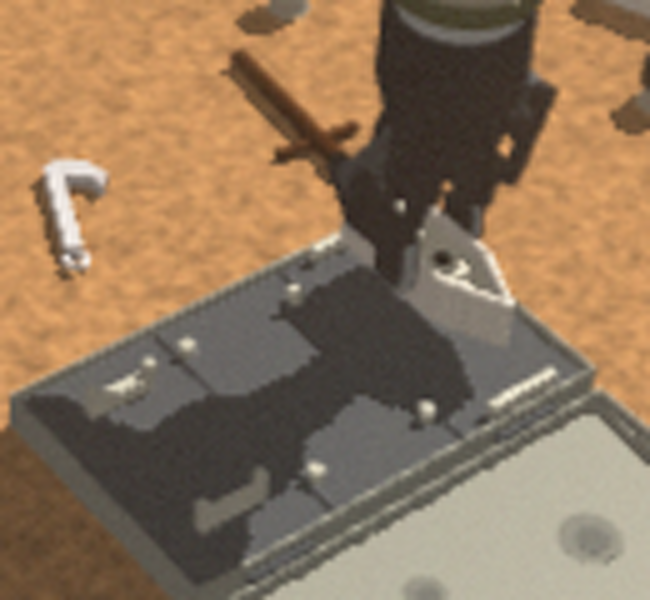

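```bash
python3 -m pendant '[[0,0,0,0.4,-0.13,-0.26,0.2],[0,0,0,1.0,-0.13,-0.26,0.2],[0,0,0,1.6,-0.13,-0.26,0.2],[0,0,0,1.8,-0.13,-0.26,0.2],[0,0,0,1.8,-0.13,-0.26,0.2]]' 30;  python3 go.py 628.1 24.7 24 0.040
```

```text
time_s: 5.3
eef_pos: [628.5, 24.2, 28.4]
ee_rot: [0.49, -0.51, 0.49, 0.51]
force: [0.4, -0.1, 0.2]
grip_width: 0.416
t 5.3 pos [628.5  24.2  28.4] grip 0.416 F [ 0.4 -0.1  0.2] q [-0.15  0.75  1.37  0.    1.03 -1.76]
turn [ 0.  0. -0.] shift cm [0.44 0.04 0.05] mm 4.0 deg 0.0
```

```bash
python3 -m pendant '[[0,0,0,0.1,0.04,0.04,0.2],[0,0,0,0.2,0.04,0.04,0.2],[0,0,0,0.3,0.04,0.04,0.2],[0,0,0,0.4,0.04,0.04,0.2],[0,0,0,0.4,0.04,0.04,0.2]]' 30;  python3 go.py 628.1 24.7 24 0.040
```

```text
time_s: 5.92
eef_pos: [628.1, 24.5, 24.5]
ee_rot: [0.49, -0.51, 0.49, 0.51]
force: [-0.1, -0.8, -0.4]
grip_width: 0.415
t 5.92 pos [628.1  24.5  24.5] grip 0.415 F [-0.1 -0.8 -0.4] q [-0.15  0.75  1.37 -0.    1.02 -1.76]
turn [ 0.  0. -0.] shift cm [ 0.05 -0.    0.02] mm 1.0 deg 0.0
```

```bash
python3 -m pendant '[[0,0,0,0.05,0,0,0.2],[0,0,0,0.1,0,0,0.2],[0,0,0,0.15,0,0,0.2],[0,0,0,0.15,0,0,0.2],[0,0,0,0.15,0,0,0.2]]' 30;  python3 go.py 628.1 24.7 24 0.040
```

```text
time_s: 6.55
eef_pos: [628.2, 24.5, 23.7]
ee_rot: [-0.49, 0.51, -0.49, -0.51]
force: [-3.2, -0.8, 5.5]
grip_width: 0.416
t 6.55 pos [628.2  24.5  23.7] grip 0.416 F [-3.2 -0.8  5.5] q [-0.15  0.75  1.37 -0.    1.02 -1.76]
turn [ 0. -0.  0.] shift cm [-0.03  0.01  0.02] mm 0.0 deg 0.0
```

```bash
python3 -m pendant '[[0,0,0,0,0,0,0.45],[0,0,0,0,0,0,0.52],[0,0,0,0,0,0,0.6],[0,0,0,0,0,0,0.6],[0,0,0,-1,0,0,0.6]]' 30; python3 -m pendant '[[0,0,0,-2,0,0,0.6],[0,0,0,-4,0,0,0.6],[0,0,0,-6.5,0,0,0.6],[0,0,0,-8,0,0,0.6],[0,0,0,-8,0,0,0.6]]' 30;  python3 go.py 446 75 100 -0.05
```

```text
time_s: 7.18
eef_pos: [627.7, 24.6, 32.8]
ee_rot: [0.49, -0.51, 0.49, 0.51]
force: [-0.0, -0.0, 1.7]
grip_width: 0.6
time_s: 7.8
eef_pos: [628.5, 24.5, 114.2]
ee_rot: [-0.49, 0.511, -0.489, -0.509]
force: [0.6, -1.1, -0.7]
grip_width: 0.602
t 7.8 pos [628.5  24.5 114.2] grip 0.602 F [ 0.6 -1.1 -0.7] q [-0.15  0.64  1.31 -0.    1.19 -1.76]
turn [ 0.09  -0.     0.002] shift cm [ 1.38 18.04  5.78] mm 190.0 deg 5.2
```

```bash
python3 -m pendant '[[0.02,0,0,0,3,1,0.6],[0.05,0,0,0.3,8,2.5,0.6],[0.09,0,0,0.8,13,4.1,0.6],[0.09,0,0,1.3,17,5.5,0.6],[0.09,0,0,1.3,18,5.8,0.6]]' 30;  python3 go.py 446 75 2.5 -0.05
python3 - <<'E'
from h import *
for n,R in(("top",(90,170,260,380)),("scene",(160,300,280,440))):
    a=vision.capture(n)[:,:,::-1]; a=a[R[0]:R[1],R[2]:R[3]]
    cv2.imwrite(f"pics/f_{n}.png",cv2.resize(a,None,fx=4,fy=4,interpolation=2))
E
```

```text
time_s: 8.43
eef_pos: [443.5, 75.9, 99.2]
ee_rot: [0.511, -0.487, 0.513, 0.488]
force: [0.4, 1.0, 0.5]
grip_width: 0.602
t 8.43 pos [443.5  75.9  99.2] grip 0.602 F [0.4 1.  0.5] q [-0.09  0.31  1.88  0.    0.95 -1.61]
turn [ 0.001  0.    -0.003] shift cm [ 9.67 -0.28 -0.08] mm 97.0 deg 0.2
```

View pics/f_top.png

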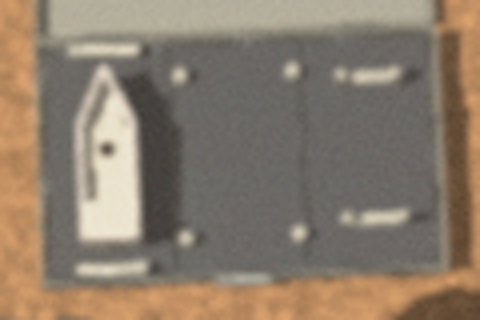

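View pics/f_scene.png

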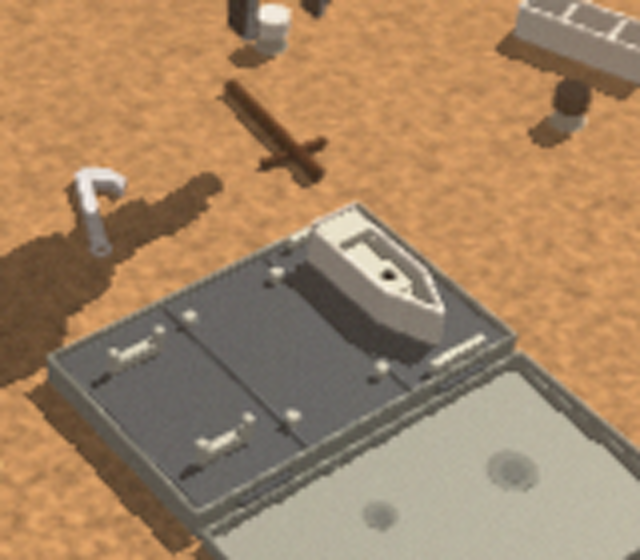

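```bash
python3 - <<'E'
from h import *
o=lambda u,v,z:onplane("top",u,v,z)[:2]
g=lambda x,y:(260+x/4-.4,90+y/4-.4)
s=(o(*g(79,242),50)+o(*g(143,241),50))/2;b=o(*g(103,65),48)
d=b-s;c=(s+b)/2;print(s,b,np.linalg.norm(d),c,np.arctan2(d[1],d[0]), "off",c-[636,25])
c4=np.array([np.cos(.04),np.sin(.04)]);print((c-[636,25])@c4,(c-[636,25])@[-c4[1],c4[0]])
E
python3 -m pendant '[[0,0,0,2.4,-0.15,-0.05,0.6],[0,0,0,5,-0.28,-0.08,0.6],[0,0,0,7.5,-0.28,-0.08,0.6],[0,0,0,8.7,-0.28,-0.08,0.6],[0,0,0,9.6,-0.28,-0.08,0.6]]' 25; python3 go.py 446 75 2.5 -0.05
```

```text
[578.59134857  21.28341543] [691.55457784  26.53067466] 113.08503391499643 [635.07296321  23.90704505] 0.04641767180629476 off [-0.92703679 -1.09295495]
-0.9700018035242939 -1.0550091221190485
time_s: 9.15
eef_pos: [449.4, 74.1, 3.7]
ee_rot: [0.512, -0.487, 0.512, 0.487]
force: [-0.2, 0.1, 0.4]
grip_width: 0.6
t 9.15 pos [449.4  74.1   3.7] grip 0.6 F [-0.2  0.1  0.4] q [-0.09  0.5   1.93 -0.    0.71 -1.62]
turn [-0. -0.  0.] shift cm [0.12 0.35 0.07] mm 4.0 deg 0.0
```

```bash
python3 -m pendant '[[0,0,0,0.05,0.3,0.07,0.6],[0,0,0,0.05,0.3,0.07,0.4],[0,0,0,0.05,0.3,0.07,0.2],[0,0,0,0.05,0.3,0.07,0.03],[0,0,0,0.05,0.3,0.07,0.03]]' 25; python3 -m pendant '[[0,0,0,0,0,0,0.03],[0,0,0,0,0,0,0.03],[0,0,0,0,0,0,0.03],[0,0,0,0,0,0,0.03],[0,0,0,0,0,0,0.03]]' 30; python3 go.py 446 75 70 -0.05
```

```text
time_s: 9.78
eef_pos: [446.1, 75.2, 4.2]
ee_rot: [0.512, -0.488, 0.512, 0.487]
force: [-1.5, 0.1, 6.5]
grip_width: 0.126
time_s: 10.4
eef_pos: [446.1, 75.2, 4.1]
ee_rot: [0.513, -0.488, 0.512, 0.487]
force: [-0.6, 0.3, 6.8]
grip_width: 0.127
t 10.4 pos [446.1  75.2   4.1] grip 0.127 F [-0.6  0.3  6.8] q [-0.09  0.5   1.94 -0.    0.7  -1.61]
turn [ 0.    -0.     0.001] shift cm [-6.59  0.   -0.02] mm 66.0 deg 0.1
```

```bash
python3 -m pendant '[[0,0,0,-1,0,0,0.03],[0,0,0,-2.5,0,0,0.03],[0,0,0,-4.5,0,0,0.03],[0,0,0,-7,0,0,0.03],[0,0,0,-7,0,0,0.03]]' 30; python3 go.py 642.7 -142.9 75 0.04
python3 - <<'E'
from h import *
b=vision.capture("scene")[:,:,::-1]
cv2.imwrite("pics/g1.png",cv2.resize(b[100:240,280:410],None,fx=4,fy=4,interpolation=2))
E
```

```text
time_s: 11.02
eef_pos: [446.6, 75.1, 75.2]
ee_rot: [0.513, -0.488, 0.511, 0.486]
force: [-0.0, 0.0, -0.6]
grip_width: 0.129
t 11.03 pos [446.6  75.1  75.2] grip 0.129 F [-0.   0.  -0.6] q [-0.09  0.36  1.9   0.    0.88 -1.61]
turn [-0.09  -0.     0.004] shift cm [  0.1  -20.67 -20.8 ] mm 293.0 deg 5.1
```

View pics/g1.png

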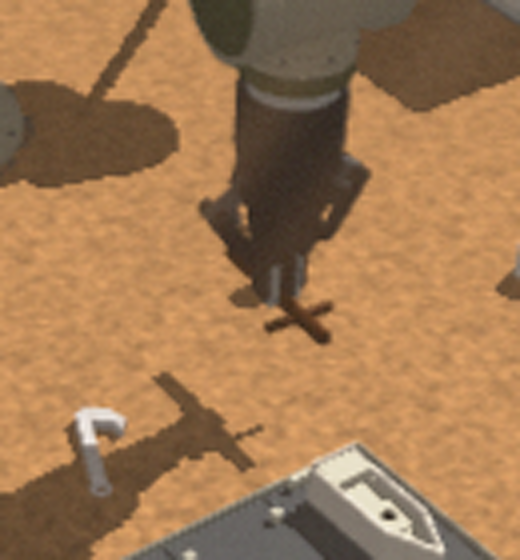

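```bash
python3 - <<'E'
from h import *
c,s=np.cos(.05),-np.sin(.05)
for d in(28,60): print(d,proj("scene",(446.6+d*c,75.1+d*s,82)).round(1))
E
python3 -m pendant '[[-0.02,0,0,0,-2,-2,0.03],[-0.04,0,0,0,-6,-6,0.03],[-0.07,0,0,0,-10,-10,0.03],[-0.09,0,0,0,-14,-14,0.03],[-0.09,0,0,0,-17.5,-17.6,0.03]]' 30; python3 go.py 642.7 -142.9 60 0.04
```

```text
28 [354.8 177.2]
60 [361.3 183.4]
time_s: 11.7
eef_pos: [612.3, -110.8, 72.2]
ee_rot: [0.49, -0.509, 0.49, 0.51]
force: [0.0, -0.0, -0.1]
grip_width: 0.129
t 11.7 pos [ 612.3 -110.8   72.2] grip 0.129 F [ 0.  -0.  -0.1] q [-0.37  0.68  1.36  0.    1.1  -1.98]
turn [-0.     0.001 -0.002] shift cm [ 1.22 -2.91 -3.33] mm 46.0 deg 0.1
```

```bash
python3 -m pendant '[[0,0,0,0.2,-1,-1.2,0.03],[0,0,0,0.6,-2,-2.3,0.03],[0,0,0,1.0,-2.9,-3.3,0.03],[0,0,0,1.2,-2.9,-3.3,0.03],[0,0,0,1.2,-2.9,-3.3,0.03]]' 30; python3 -m pendant '[[0,0,0,0,0,0,0.03],[0,0,0,0,0,0,0.03],[0,0,0,0,0,0,0.03],[0,0,0,0,0,0,0.03],[0,0,0,0,0,0,0.03]]' 30; python3 go.py 642.7 -142.9 45 0.04
python3 - <<'E'
from h import *
b=vision.capture("scene")[:,:,::-1]
cv2.imwrite("pics/g2.png",cv2.resize(b[180:290,270:400],None,fx=5,fy=5,interpolation=2))
b=vision.capture("top")[:,:,::-1]
cv2.imwrite("pics/g3.png",cv2.resize(b[90:190,260:400],None,fx=5,fy=5,interpolation=2))
E
```

```text
time_s: 12.32
eef_pos: [641.4, -140.6, 60.7]
ee_rot: [0.49, -0.509, 0.49, 0.511]
force: [0.0, -0.8, -0.7]
grip_width: 0.128
time_s: 12.95
eef_pos: [642.0, -141.1, 61.6]
ee_rot: [0.49, -0.51, 0.49, 0.51]
force: [-0.2, -0.2, -0.3]
grip_width: 0.131
t 12.95 pos [ 642.  -141.1   61.6] grip 0.131 F [-0.2 -0.2 -0.3] q [-0.39  0.76  1.24  0.    1.14 -2.01]
turn [0. 0. 0.] shift cm [ 1.66 -0.06 -0.18] mm 17.0 deg 0.0
```

View pics/g2.png

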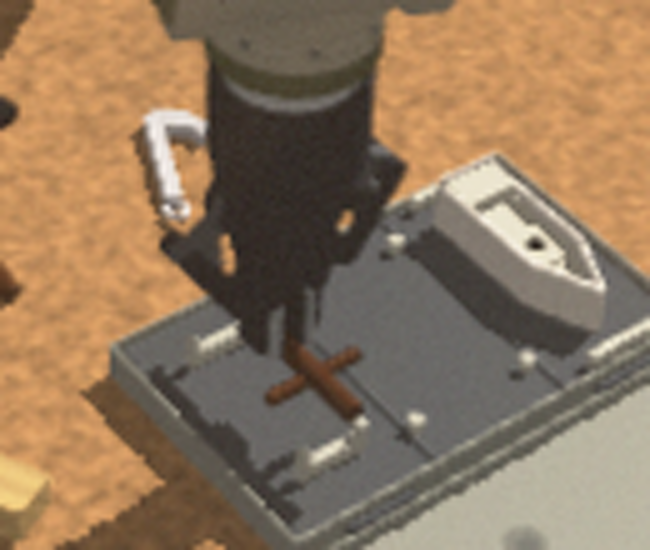

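View pics/g3.png

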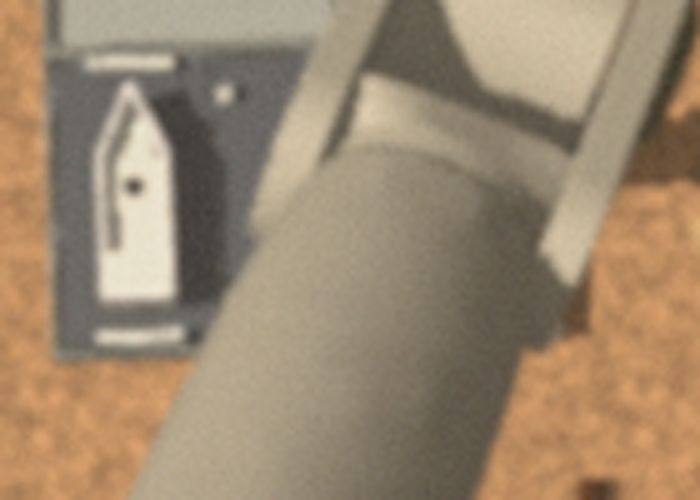

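```bash
python3 -m pendant '[[0,0,0,0.5,-0.06,-0.18,0.03],[0,0,0,1.2,-0.06,-0.18,0.03],[0,0,0,2,-0.06,-0.18,0.03],[0,0,0,2.5,-0.06,-0.18,0.03],[0,0,0,2.5,-0.06,-0.18,0.03]]' 30; python3 go.py 642.7 -142.9 32 0.04
python3 - <<'E'
from h import *
b=vision.capture("scene")[:,:,::-1]
cv2.imwrite("pics/g4.png",cv2.resize(b[210:290,280:370],None,fx=7,fy=7,interpolation=2))
E
```

```text
time_s: 13.68
eef_pos: [642.5, -142.8, 36.0]
ee_rot: [0.49, -0.51, 0.49, 0.51]
force: [1.0, 0.6, -0.3]
grip_width: 0.127
t 13.68 pos [ 642.5 -142.8   36. ] grip 0.127 F [ 1.   0.6 -0.3] q [-0.4   0.79  1.25  0.    1.09 -2.01]
turn [ 0.     0.    -0.001] shift cm [ 0.4  -0.02 -0.01] mm 4.0 deg 0.1
```

View pics/g4.png

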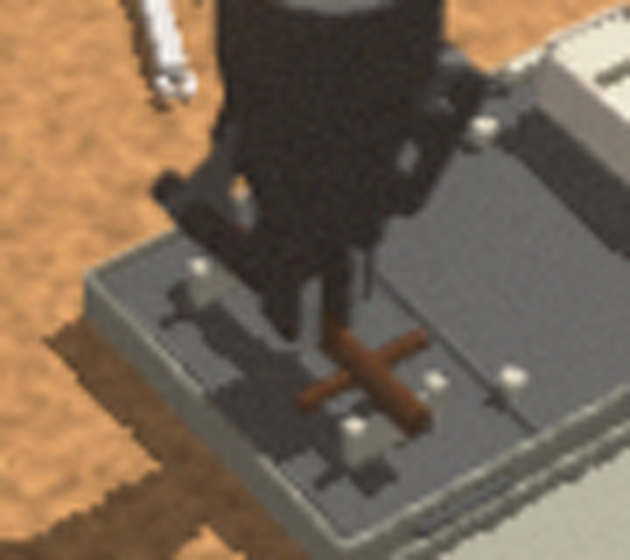

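```bash
python3 -m pendant '[[0,0,0,0.1,0,0,0.03],[0,0,0,0.2,0,0,0.03],[0,0,0,0.3,0,0,0.03],[0,0,0,0.4,0,0,0.03],[0,0,0,0.45,0,0,0.03]]' 30; python3 go.py 642.7 -142.9 32 0.04
```

```text
time_s: 14.35
eef_pos: [642.7, -142.9, 32.2]
ee_rot: [0.49, -0.51, 0.49, 0.51]
force: [-2.5, 0.3, 3.1]
grip_width: 0.129
t 14.35 pos [ 642.7 -142.9   32.2] grip 0.129 F [-2.5  0.3  3.1] q [-0.4   0.8   1.26 -0.    1.09 -2.01]
turn [ 0.  0. -0.] shift cm [ 0.02 -0.   -0.  ] mm 0.0 deg 0.0
```

```bash
python3 -m pendant '[[0,0,0,0,0,0,0.16],[0,0,0,0,0,0,0.25],[0,0,0,0,0,0,0.4],[0,0,0,0,0,0,0.4],[0,0,0,-0.5,0,0,0.4]]' 30; python3 -m pendant '[[0,0,0,-1.5,0,0,0.4],[0,0,0,-3,0,0,0.4],[0,0,0,-5.5,0,0,0.4],[0,0,0,-7,0,0,0.4],[0,0,0,-7,0,0,0.4]]' 30; python3 go.py 509.5 -351 95 0.118
```

```text
time_s: 14.98
eef_pos: [642.5, -142.8, 37.0]
ee_rot: [0.49, -0.51, 0.49, 0.51]
force: [0.5, 0.9, 0.3]
grip_width: 0.401
time_s: 15.6
eef_pos: [643.2, -143.1, 108.6]
ee_rot: [-0.49, 0.511, -0.49, -0.509]
force: [-0.8, -0.3, -0.3]
grip_width: 0.399
t 15.6 pos [ 643.2 -143.1  108.6] grip 0.399 F [-0.8 -0.3 -0.3] q [-0.4   0.71  1.2   0.    1.23 -2.01]
turn [-0.078 -0.001  0.002] shift cm [  1.34  14.2  -20.24] mm 248.0 deg 4.5
```

```bash
python3 -m pendant '[[-0.02,0,0,0.2,2,-2.8,0.4],[-0.04,0,0,0.5,5,-7.2,0.4],[-0.078,0,0,0.9,8.5,-12,0.4],[-0.078,0,0,1.3,12,-17,0.4],[-0.078,0,0,1.3,14.2,-20.2,0.4]]' 30; python3 go.py 510 -351 3 0.118
python3 - <<'E'
from h import *
for n,R in(("top",(90,210,260,460)),("scene",(200,300,190,370))):
    a=vision.capture(n)[:,:,::-1]; a=a[R[0]:R[1],R[2]:R[3]]
    cv2.imwrite(f"pics/k_{n}.png",cv2.resize(a,None,fx=4,fy=4,interpolation=2))
E
```

```text
time_s: 16.23
eef_pos: [506.9, -352.2, 92.9]
ee_rot: [0.47, -0.528, 0.47, 0.529]
force: [0.6, -0.6, -0.4]
grip_width: 0.395
t 16.23 pos [ 506.9 -352.2   92.9] grip 0.395 F [ 0.6 -0.6 -0.4] q [-0.8   0.64  1.37 -0.    1.13 -2.48]
turn [-0.002  0.002 -0.001] shift cm [ 8.99 -0.34  0.07] mm 90.0 deg 0.1
```

View pics/k_top.png

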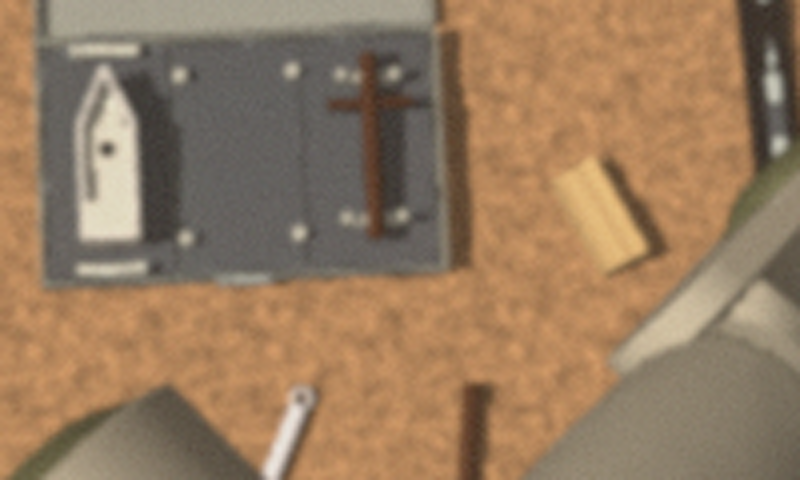

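View pics/k_scene.png

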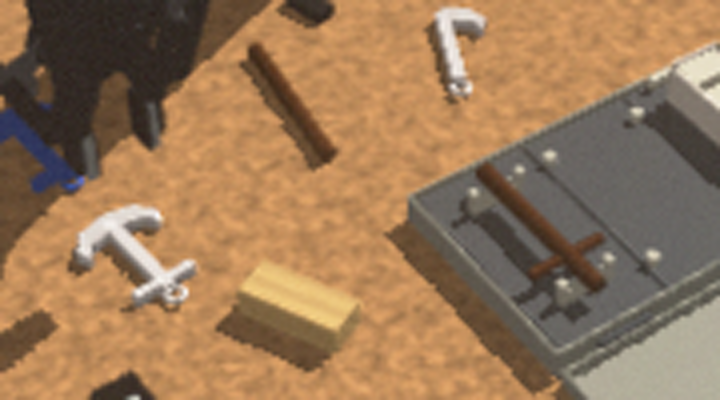

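```bash
python3 -m pendant '[[0,0,0,2,-0.2,0.05,0.4],[0,0,0,4.5,-0.34,0.07,0.4],[0,0,0,7,-0.34,0.07,0.4],[0,0,0,8.4,-0.34,0.07,0.4],[0,0,0,8.8,-0.34,0.07,0.4]]' 30; python3 go.py 510 -351 3 0.118
```

```text
time_s: 16.95
eef_pos: [512.2, -348.7, 5.3]
ee_rot: [0.47, -0.528, 0.469, 0.529]
force: [-0.4, 0.1, -0.4]
grip_width: 0.4
t 16.95 pos [ 512.2 -348.7    5.3] grip 0.4 F [-0.4  0.1 -0.4] q [-0.79  0.76  1.41  0.    0.97 -2.48]
turn [ 0.001  0.001 -0.001] shift cm [ 0.23  0.25 -0.2 ] mm 4.0 deg 0.1
```

```bash
python3 - <<'E'
from h import *
b=vision.capture("scene")[:,:,::-1]
cv2.imwrite("pics/k2.png",cv2.resize(b[200:290,180:260],None,fx=7,fy=6.5,interpolation=2))
E
```

```text
(no output)
```

View pics/k2.png

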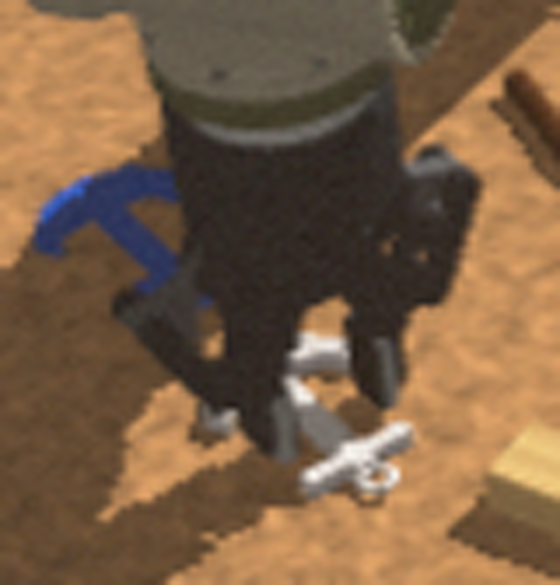

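```bash
python3 -m pendant '[[0,0,0,0.15,0.2,-0.2,0.4],[0,0,0,0.2,0.25,-0.2,0.4],[0,0,0,0.2,0.25,-0.2,0.2],[0,0,0,0.2,0.25,-0.2,0.02],[0,0,0,0.2,0.25,-0.2,0.02]]' 30; python3 -m pendant '[[0,0,0,0,0,0,0.02],[0,0,0,0,0,0,0.02],[0,0,0,0,0,0,0.02],[0,0,0,0,0,0,0.02],[0,0,0,0,0,0,0.02]]' 40; python3 go.py 510 -351 70 0.118
```

```text
time_s: 17.62
eef_pos: [510.1, -351.8, 4.5]
ee_rot: [-0.47, 0.529, -0.47, -0.528]
force: [0.4, -0.6, 3.9]
grip_width: 0.1
time_s: 18.25
eef_pos: [510.2, -351.8, 4.5]
ee_rot: [-0.47, 0.529, -0.47, -0.528]
force: [-1.0, 0.0, 5.5]
grip_width: 0.094
t 18.25 pos [ 510.2 -351.8    4.5] grip 0.094 F [-1.   0.   5.5] q [-0.79  0.76  1.41 -0.    0.96 -2.48]
turn [ 0.    -0.001  0.   ] shift cm [-6.55  0.    0.08] mm 65.0 deg 0.0
```

```bash
python3 -m pendant '[[0,0,0,-1,0,0,0.02],[0,0,0,-2.5,0,0,0.02],[0,0,0,-5,0,0,0.02],[0,0,0,-8,0,0,0.02],[0,0,0,-8.5,0,0,0.02]]' 40; python3 go.py 639.8 -58.8 85 0.04
python3 - <<'E'
from h import *
b=vision.capture("scene")[:,:,::-1]
cv2.imwrite("pics/k3.png",cv2.resize(b[180:290,180:270],None,fx=6,fy=5.4,interpolation=2))
E
```

```text
time_s: 18.88
eef_pos: [510.8, -352.3, 91.6]
ee_rot: [-0.469, 0.53, -0.47, -0.527]
force: [-0.3, 0.6, -1.4]
grip_width: 0.099
t 18.88 pos [ 510.8 -352.3   91.6] grip 0.099 F [-0.3  0.6 -1.4] q [-0.79  0.65  1.36  0.    1.13 -2.48]
turn [ 0.078 -0.003  0.003] shift cm [  0.61 -16.28  27.62] mm 321.0 deg 4.5
```

View pics/k3.png

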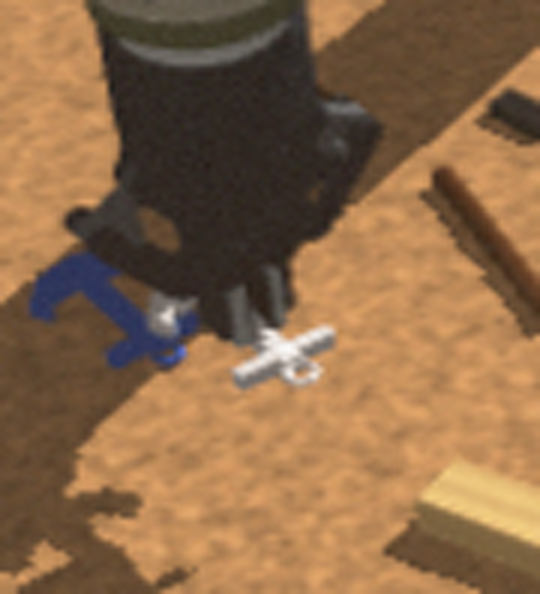

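```bash
python3 -m pendant '[[0.02,0,0,0,-1.5,2.5,0.02],[0.04,0,0,0,-4.2,7,0.02],[0.06,0,0,0,-7,12,0.02],[0.078,0,0,0,-9.8,16.7,0.02],[0.078,0,0,0,-12.6,21.4,0.02]]' 40; python3 go.py 640.3 -58.8 70 0.04
```

```text
time_s: 19.55
eef_pos: [609.9, -122.4, 87.8]
ee_rot: [0.49, -0.509, 0.49, 0.511]
force: [0.4, -0.5, -0.8]
grip_width: 0.094
t 19.55 pos [ 609.9 -122.4   87.8] grip 0.094 F [ 0.4 -0.5 -0.8] q [-0.39  0.66  1.35 -0.    1.13 -2.  ]
turn [-0.     0.001 -0.002] shift cm [ 1.78 -3.3   6.23] mm 73.0 deg 0.1
```

```bash
python3 -m pendant '[[0,0,0,0,-1.2,2.2,0.02],[0,0,0,0,-2.6,4.8,0.02],[0,0,0,0.5,-3.3,6.2,0.02],[0,0,0,1.5,-3.3,6.2,0.02],[0,0,0,1.8,-3.3,6.2,0.02]]' 40; python3 -m pendant '[[0,0,0,0.5,0,0,0.02],[0,0,0,1.2,0,0,0.02],[0,0,0,1.8,0,0,0.02],[0,0,0,1.8,0,0,0.02],[0,0,0,1.8,0,0,0.02]]' 40; python3 go.py 640.3 -58.8 30 0.04
python3 - <<'E'
from h import *
b=vision.capture("scene")[:,:,::-1]
cv2.imwrite("pics/k4.png",cv2.resize(b[190:290,290:400],None,fx=6,fy=6,interpolation=2))
E
```

```text
time_s: 20.18
eef_pos: [639.5, -61.8, 69.5]
ee_rot: [0.49, -0.509, 0.491, 0.51]
force: [-0.4, 0.3, -0.7]
grip_width: 0.098
time_s: 20.8
eef_pos: [640.5, -61.0, 53.3]
ee_rot: [-0.49, 0.51, -0.49, -0.51]
force: [0.9, -0.8, -1.6]
grip_width: 0.095
t 20.8 pos [640.5 -61.   53.3] grip 0.095 F [ 0.9 -0.8 -1.6] q [-0.28  0.74  1.3   0.    1.1  -1.89]
turn [ 0. -0.  0.] shift cm [2.33 0.01 0.22] mm 23.0 deg 0.0
```

View pics/k4.png

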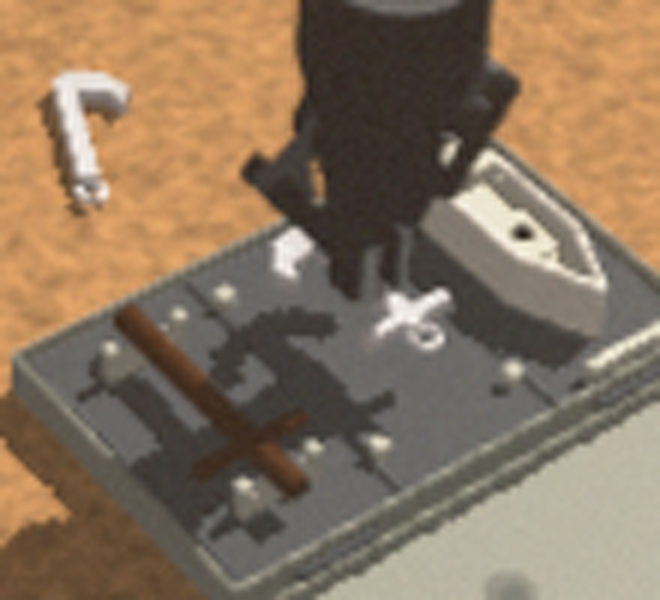

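```bash
python3 -m pendant '[[0,0,0,0.5,0,0.2,0.02],[0,0,0,1.2,0,0.2,0.02],[0,0,0,1.8,0,0.2,0.02],[0,0,0,2.3,0,0.2,0.02],[0,0,0,2.5,0,0.2,0.02]]' 40; python3 go.py 640.3 -58.8 22.5 0.04
```

```text
time_s: 21.48
eef_pos: [640.1, -59.0, 27.6]
ee_rot: [0.49, -0.51, 0.49, 0.51]
force: [-0.5, 0.1, -0.1]
grip_width: 0.097
t 21.48 pos [640.1 -59.   27.6] grip 0.097 F [-0.5  0.1 -0.1] q [-0.27  0.78  1.32 -0.    1.05 -1.88]
turn [ 0.     0.    -0.001] shift cm [ 0.51 -0.02  0.02] mm 5.0 deg 0.0
```

```bash
python3 -m pendant '[[0,0,0,0.1,0,0,0.02],[0,0,0,0.2,0,0,0.02],[0,0,0,0.3,0,0,0.02],[0,0,0,0.4,0,0,0.02],[0,0,0,0.5,0,0,0.02]]' 40; python3 -m pendant '[[0,0,0,0,0,0,0.02],[0,0,0,0,0,0,0.02],[0,0,0,0.05,0,0,0.02],[0,0,0,0.05,0,0,0.02],[0,0,0,0.05,0,0,0.02]]' 40;python3 go.py 640.3 -58.8 22.5 0.04
```

```text
time_s: 22.1
eef_pos: [640.3, -59.0, 23.1]
ee_rot: [-0.49, 0.51, -0.49, -0.51]
force: [-0.2, 0.7, -1.0]
grip_width: 0.095
time_s: 22.72
eef_pos: [640.3, -59.0, 22.6]
ee_rot: [-0.49, 0.51, -0.49, -0.51]
force: [-0.0, 0.1, -0.1]
grip_width: 0.093
t 22.73 pos [640.3 -59.   22.6] grip 0.093 F [-0.   0.1 -0.1] q [-0.27  0.78  1.32  0.    1.04 -1.88]
turn [ 0. -0.  0.] shift cm [ 0.01 -0.    0.02] mm 0.0 deg 0.0
```

```bash
python3 -m pendant '[[0,0,0,0.03,0,0,0.02],[0,0,0,0.06,0,0,0.02],[0,0,0,0.1,0,0,0.02],[0,0,0,0.1,0,0,0.02],[0,0,0,0.1,0,0,0.02]]' 40;python3 go.py 640.3 -58.8 22.5 0.04
```

```text
time_s: 23.35
eef_pos: [640.3, -59.0, 22.5]
ee_rot: [-0.49, 0.51, -0.49, -0.51]
force: [-4.4, 0.4, 7.9]
grip_width: 0.098
t 23.35 pos [640.3 -59.   22.5] grip 0.098 F [-4.4  0.4  7.9] q [-0.27  0.78  1.32 -0.    1.04 -1.88]
turn [ 0. -0.  0.] shift cm [0.   0.   0.02] mm 0.0 deg 0.0
```

```bash
python3 -m pendant '[[0,0,0,0,0,0,0.13],[0,0,0,0,0,0,0.22],[0,0,0,0,0,0,0.38],[0,0,0,0,0,0,0.38],[0,0,0,-0.5,0,0,0.38]]' 30; python3 -m pendant '[[0,0,0,-1.5,0,0,0.38],[0,0,0,-3,0,0,0.38],[0,0,0,-5.5,0,0,0.38],[0,0,0,-9,0,0,0.38],[0,0,0,-11,0,0,0.38]]' 30; python3 go.py 450 -60 140 0.04
```

```text
time_s: 23.98
eef_pos: [640.1, -58.9, 26.4]
ee_rot: [0.49, -0.51, 0.49, 0.51]
force: [0.1, 0.2, 0.1]
grip_width: 0.38
time_s: 24.6
eef_pos: [640.9, -59.1, 139.9]
ee_rot: [-0.49, 0.511, -0.489, -0.509]
force: [0.0, 0.1, 0.7]
grip_width: 0.384
t 24.6 pos [640.9 -59.1 139.9] grip 0.384 F [0.  0.1 0.7] q [-0.27  0.65  1.23  0.    1.26 -1.88]
turn [ 0.    -0.001  0.003] shift cm [-0.08 19.08  0.68] mm 191.0 deg 0.2
```

```bash
python3 -m pendant '[[0,0,0,-0.5,4,0,0.38],[0,0,0,-1,9,0,0.38],[0,0,0,-2,14,0,0.38],[0,0,0,-2,19,0,0.38],[0,0,0,-2,23,0,0.38]]' 30; python3 -m pendant '[[0,0,0,0,0,0,0.38],[0,0,0,0,0,0,0.38],[0,0,0,0,0,0,0.38],[0,0,0,0,0,0,0.38],[0,0,0,0,0,0,0.38]]' 30
python3 - <<'E'
from h import *
a=vision.capture("top")[:,:,::-1];b=vision.capture("scene")[:,:,::-1]
cv2.imwrite("pics/z1.png",cv2.resize(a[90:170,260:380],None,fx=6,fy=6,interpolation=2))
cv2.imwrite("pics/z2.png",cv2.resize(b[200:300,280:420],None,fx=5,fy=5,interpolation=2))
cv2.imwrite("pics/z3.png",a);cv2.imwrite("pics/z4.png",b)
E
```

```text
time_s: 25.22
eef_pos: [409.0, -68.1, 157.7]
ee_rot: [-0.49, 0.511, -0.49, -0.509]
force: [0.2, 0.4, 0.6]
grip_width: 0.375
time_s: 25.85
eef_pos: [410.7, -68.2, 156.5]
ee_rot: [0.49, -0.51, 0.49, 0.51]
force: [0.5, 0.7, -0.4]
grip_width: 0.382
```

View pics/z1.png

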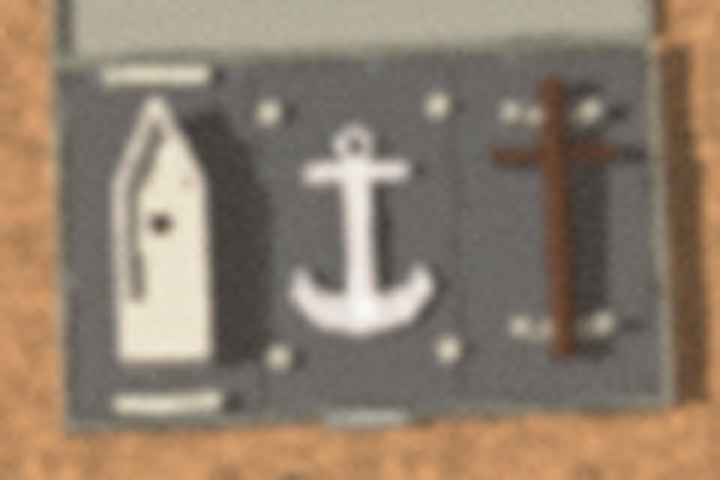

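View pics/z2.png

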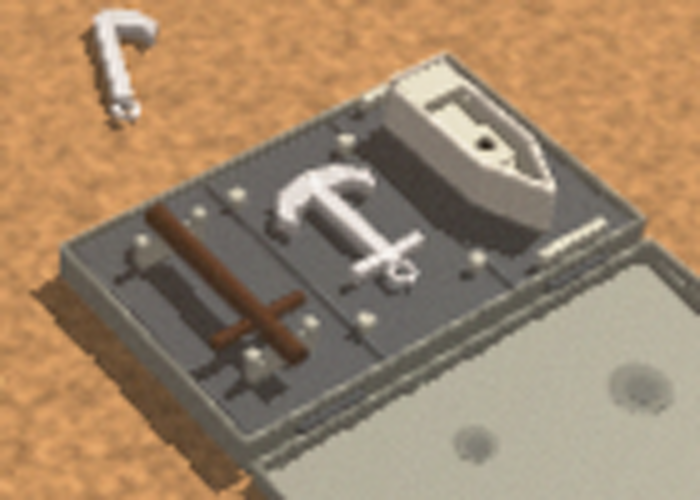

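View pics/z4.png

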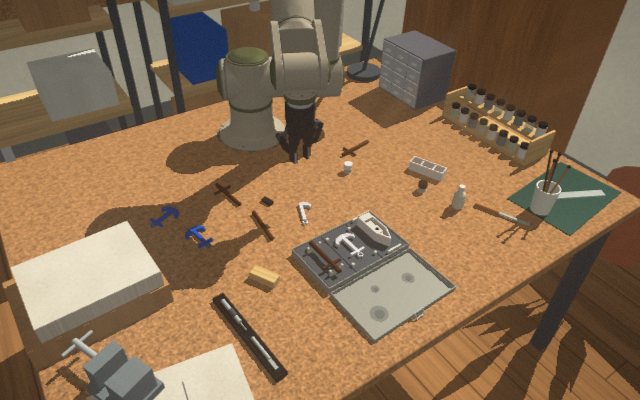

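```bash
python3 -c "
from rig import job; print(job.finish_job())"
```

```text
the job is handed in; nothing more can be done
None
```

All three parts are packed and the job is handed in at about 26 s of the 83 s allowed. I placed them in the order you listed: hull, then mast (the crosspiece one farthest from the base, at top pixel 268,204), then the silver two-armed anchor. Each part was lowered until the wrist force showed contact and then released, and the highest force I read at any pause was about 9 N.

**Last pictures, from both cameras:**
- **Hull:** upright between the chocks, about 1 mm off the middle both lengthwise and crosswise, and within about 0.01 rad of its insert's direction.
- **Mast:** down in both notches with the crosspiece between the saddles, centred to within about a pixel (2–3 mm).
- **Anchor:** flat among the four pegs, centred to within about a pixel.
- **Look-alikes:** none were handled. The barge, plain rod, miscast anchor, the two other masts and both blue anchors look unmoved.

**Heights from the two views:** the pegs came out at 26.5 mm, the chocks at 27–29 mm and the saddle horns at about 37 mm, against 26, 28 and 36 mm in the text.

**Disagreements:**
- My first bow reading on the hull was off because I misread a pixel. Re-reading it gave 34 mm.
- While the mast was held, its cross read about 2 pixels lower than I predicted. It still seated correctly.

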